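# Click the stop collar onto the indexed stand post

### The job

Fit the orange stop collar on the upright steel post of the bench stand, the same way up as it stands now: slide it down gently over the two sprung balls until you feel them click into its inner groove. Leave it locked there, neither short of the click nor pushed on past it, let go, and do not disturb the bottle, the beaker or the dish.

Things in the scene. Friction and masses are not known exactly. Their poses are not given: they have to be found in the camera images.
- collar_center (a point): Loose orange stop collar, a sleeve standing upright on the bench: outer diameter 32, height 95, bore 18 right through, 70 to 140 g. The point is on its axis, half-way up (47.5 above its foot); z up. Grip its top 25 mm from above: the post comes up through it between the fingers and in the end stands 20 or less above its top. Grip rings mark the upper half
- collar: The same collar; origin at the centre of its foot, z up its axis (round: yaw does not matter). The foot of the bore has a lead-in cone 3.5 deep that widens to 25. 22 above the foot a V groove with 45 degree flanks, 7.7 wide and 3.9 deep, runs round the inside of the bore for the balls
- post_tip (a point): Top of the domed tip of the stand's fixed upright steel post, diameter 16, tip 200 above the bench; z up. Two brass balls of diameter 10 stand out of opposite sides of the post, 4.4 mm each, at one height. That height is set anew each time, 28 to 92 below the tip, and is not measured
- stand: The stand, fixed: round blue base of diameter 100, 17 high, dark boss of diameter 30 up to height 30 at the foot of the post; origin on the bench under the post's axis, z up. The collar should press on it with less than 25 N
- ball_left (a joint): One sprung ball: travel in m, 0 fully out, negative pushed in; about -0.003 under the plain bore, about -0.001 seated in the groove. Pushing the collar's foot over both balls takes 7 to 13 N (first bump), then about 15 mm of little drag, then the click: they snap into the groove and draw the collar down
- ball_right (a joint): The ball on the opposite side, same travel. Once both are in the groove, pushing the collar on meets a second resistance, 6 to 13 N; beyond it the collar comes off the balls again and runs on down the post. Let go short of that and the balls centre the collar on their height
- bottle_center (a point): Bystander: media bottle with a red cap, diameter 55, height 103; the point is 50 above its foot on its axis
- beaker_center (a point): Bystander: small clear beaker, diameter 56, height 68; the point is half-way up
- dish_center (a point): Bystander: petri dish, diameter 61, height 16; the point is half-way up
Mind the look-alikes: they are no part of the job. Of the things that look like the stand, the largest one is meant.

How it is judged:
On the way:
1. the collar is threaded on the post: its foot at least 8 mm below the tip, its axis within 5 mm of the post's (z of collar in the frame of post_tip below -0.008 m and horizontal distance between collar and post_tip below 0.005 m), for 0.1 s.
At the end, for the whole second after the job is handed in: The collar is locked on the post: both balls seated in its groove (each pushed in 0.5 to 2.2 mm), foot more than 70 mm above the bench, axis within 3 mm of the post's, right way up and upright within 0.08 rad, at rest and let go (value of joint ball_left between -0.0022 and -0.0005 m and value of joint ball_right between -0.0022 and -0.0005 m and horizontal distance between collar_center and post_tip below 0.003 m and angle between collar's own z axis and vertical below 0.08 rad and height (world z) of collar above 0.07 m and linear speed of collar below 0.01 m/s); the robot touches nothing.
It fails at once if the collar pressed on the stand with more than 25 N (not gentle) (contact force between collar and stand above 25 N).
It fails at once if the bottle moved more than 20 mm (distance of bottle_center from where it was at the start of the episode above 0.02 m).
It fails at once if the beaker moved more than 20 mm (distance of beaker_center from where it was at the start of the episode above 0.02 m).
It fails at once if the dish moved more than 20 mm (distance of dish_center from where it was at the start of the episode above 0.02 m).
It also fails if it takes over 51 s, if anything falls off the work surface, if the arm or the gripper's body presses on something with over 40 N, if the wrist force passes 120 N, or if a joint passes its speed limit or range.

### The arm

A 6-joint arm with a two-finger parallel gripper is mounted at the origin on a cart in front of the work surface, level with it; the furniture and walls round the work are solid. World frame = base frame: x ahead of the robot, y to its left, z up, the work surface at z = 0. Lengths are in m, angles in rad, forces in N, time in s.
With the tool pointing down it reaches from about 0.225 to 0.875 m from the base axis. Payload 3.4 kg.
Tool frame: the origin (TCP) lies midway between the tips of the shut fingers; the grasp point (between the pads) lies 19 mm behind it (manip.grip_point_offset is the distance from the TCP to the grasp point, in m); x points along the fingers, y is the direction in which the jaws open and shut, and the axes are right-handed (so a half turn about x gives the same grasp; the last joint's range is limited). The gripper opens to 85 mm and grips with 20 to 120 N. Pads are 22 mm wide; open, the fingers measure 114 mm over their backs; the gripper's body (76 mm by 85 mm) begins 54 mm behind the grasp point. The pads swing forward as they close: fully open they stand 13 mm farther back than shut.
Start: joints at [1.162, 0.276, 1.505, -0, 1.361, -0.121], TCP at [0.163, 0.551, 0.231] pointing down, gripper open.
Joint ranges: [-2.89, 2.89], [-0.75, 2.08], [0.22, 2.7], [-1.18, 4.32], [0.11, 2.71], [-2.7, 2.7]. Speed limits (rad/s): [2.57, 2.57, 3.14, 3.14, 3.14, 3.14].

### API

Orientations are given as a unit quaternion [w, x, y, z].
In Python, from rig import manip gives the robot as it stands.
- The arm moves only by the shell command python3 -m crank 'ROWS' [FORCE]. ROWS is a JSON object of lists of equal length, an entry for each row: "grip": the opening, from 0 (shut) to 1 (fully open); "slide": the shift along the world's x, y, z in cm, a list of three; "roll": the turn about the world's z in degrees. In form: {"grip": [grip, ...], "slide": [[dx, dy, dz], ...], "roll": [roll, ...]}. A call has 1 to 20 rows; each row is the pose to reach, as a shift and turn from the pose commanded when the call began; what a row does not reach only later rows make up. A row lasts 1/10 s, in which the tool goes at most 50 mm and 8.59 degrees, less where a joint would pass 70% of its speed; a pose out of reach is approached as far as the arm can. A call with a gripper value outside its range is refused whole. The fingers move at their own pace and stop on an object; FORCE is the grip in N (left out, the last holds). Time passes only in rows, so rows that repeat a pose let the fingers close. It gives the time, the measured TCP pose, the force and the opening at its end, in the units of the state.
- manip.get_state(): the state, without advancing time (a new reading comes with each control period).
- manip.get_image(name): name is "side" or "top" or "wrist"; returns a dict with "frame" (384x512x3 uint8, red, green, blue), "K" (3x3 intrinsics, pixels), "distortion" ([k1, k2, p1, p2, k3] as OpenCV has them; the pictures are not rectified), "R" (3x3) and "t" (3): a world point X has camera coordinates R X + t. Camera axes: x right, y down, z forward; pixel columns grow to the right and rows downward; lengths in m; the calibration is good to about 2 mm. A picture is of the moment at which its call begins. There is no depth.
- manip.sign_off(): hands the job in, once; it reports no verdict.
The state is a dict: "clock": time; "qpos": joint angles; "qd": joint speeds; "effort": joint torques, N m; "position": TCP position; "ee_rot": TCP orientation; "contact_force": force on the tool from outside, world axes, zero at the start; "moment": the same for the moment, N m; "width": finger opening in m.
Only numpy, scipy, OpenCV 4.12 (cv2) and the standard library are available. Lean on these libraries where they do the work, as an engineer would, in place of code of your own. Each camera call takes 0.05 s, during which the arm holds its last target. There are 200 camera calls.

## Working session

There is one attempt and no reset: what is moved stays moved. The work goes in short steps, Python scripts to look and compute and a shell command to move; the robot and the scene stay as the last step left them, time stands still between calls to the robot, and variables do not carry over. Pictures are saved under pics/ and viewed, on a budget of 10 in all, crops included, one or two more only if the job needs it, and the job is handed in when it is done.

```bash
mkdir -p pics; ls; cat > h.py <<'E'
import numpy as np, cv2
from rig import manip
def cam(n):
    d=manip.get_image(n); return {k:np.array(v) for k,v in d.items() if k in("frame","K","distortion","R","t")}
def ray(d,uv):
    p=cv2.undistortPoints(np.array([[uv]],float),d["K"],d["distortion"])[0,0]
    R=d["R"]; return -R.T@d["t"], R.T@np.array([p[0],p[1],1.])
def onz(d,uv,z):
    o,v=ray(d,uv); return o+v*(z-o[2])/v[2]
def tri(d1,a,d2,b):
    A=[];B=[]
    M=0;w=0
    for d,p in((d1,a),(d2,b)):
        o,v=ray(d,p); v=v/np.linalg.norm(v); P=np.eye(3)-np.outer(v,v); M=M+P; w=w+P@o
    return np.linalg.solve(M,w)
def proj(d,X):
    return cv2.projectPoints(np.array([X],float),cv2.Rodrigues(d["R"])[0],d["t"],d["K"],d["distortion"])[0].ravel()
E
python3 - <<'E'
from h import *
import pickle
D={n:cam(n) for n in("side","top")}
pickle.dump(D,open("D0.pkl","wb"))
for n in D:
    cv2.imwrite(f"pics/{n}0.png",cv2.resize(D[n]["frame"][:,:,::-1],(800,600)))
    print(n,-D[n]["R"].T@D[n]["t"],D[n]["R"][2])
s=manip.get_state();print(s["clock"],s["position"],s["ee_rot"],s["contact_force"],s["width"])
E
```

```text
pics
side [ 0.16460377 -0.96054069  0.45104396] [ 0.42653719  0.8308595  -0.35740525]
top [ 0.41287484 -0.26647229  0.99311723] [ 0.15492137 -0.01679989 -0.98778395]
0.1 [0.16300638 0.55091269 0.2305215 ] [ 0.69964526  0.10081988  0.69995399 -0.10196212] [-0.06723435 -0.47275929  0.06811906] 0.08548639421019157
```

View pics/side0.png

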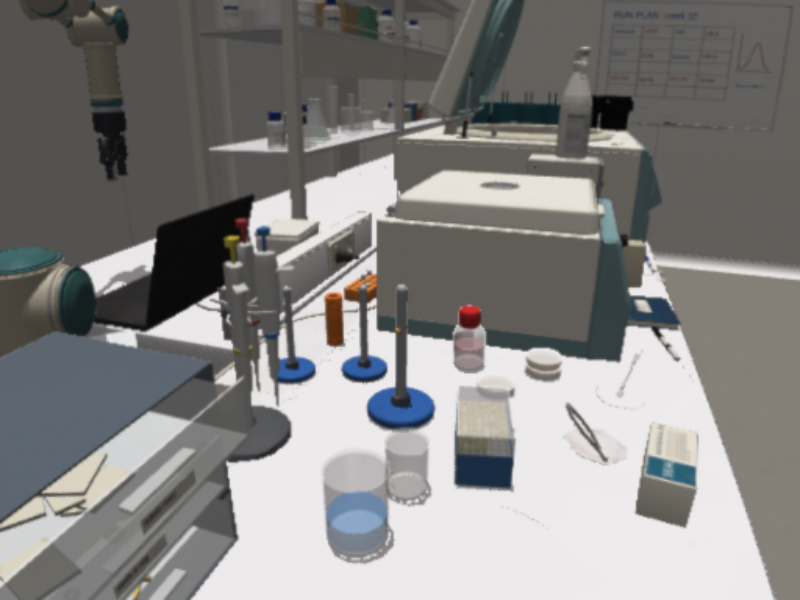

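View pics/top0.png

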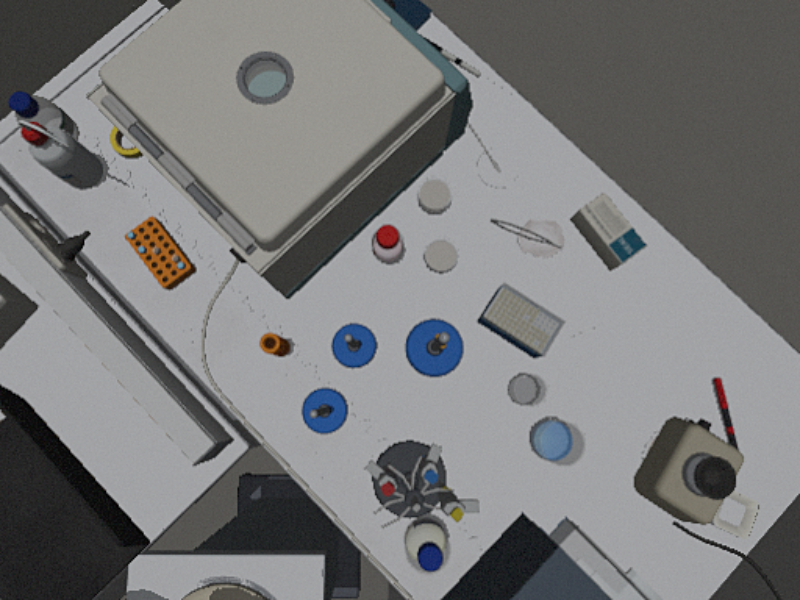

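The side view shows the collar at (335,320) and the top view shows it at (272,343). The other orange thing is the tube rack, at top (160,250).

There are three blue stands, in top/side pixels:
- (434,347)/(400,405)
- (354,345)/(363,366)
- (325,410)/(293,370)

The first has clearly the largest base, so it is the one meant. I'll measure it and confirm it in a crop.

```bash
cat > m.py <<'E'
from h import *
import pickle
D=pickle.load(open("D0.pkl","rb"))
def comps(d,lo,hi,mn=40):
    h=cv2.cvtColor(d["frame"],cv2.COLOR_RGB2HSV); m=cv2.inRange(h,lo,hi)
    n,l,s,c=cv2.connectedComponentsWithStats(m)
    return [(s[i],c[i],l==i) for i in range(1,n) if s[i,4]>mn]
if __name__=="__main__":
    for n in D:
        d=D[n]
        for nm,lo,hi in(("blue",(105,150,60),(120,255,255)),("orange",(5,180,90),(16,255,255))):
            for s,c,m in comps(d,lo,hi):
                print(n,nm,s,c.round(1))
                if nm=="blue" and n=="top" and s[4]>300:
                    cn=max(cv2.findContours(m.astype(np.uint8),0,2)[0],key=cv2.contourArea)
                    P=np.array([onz(d,p[0].astype(float),.017)[:2] for p in cv2.convexHull(cn)],np.float32)
                    print("   circle",cv2.minEnclosingCircle(P), cv2.fitEllipse(P))
    for n,(x,y,w,h) in(("top",(150,180,230,120)),("side",(160,160,140,130))):
        print(n)
    d=D["top"]["frame"][170:320,150:350]; e=D["side"]["frame"][170:290,180:340]
    a=cv2.resize(d,(800,600),interpolation=cv2.INTER_CUBIC); b=cv2.resize(e,(800,600),interpolation=cv2.INTER_CUBIC)
    cv2.imwrite("pics/crop0.png",a[:,:,::-1]); cv2.imwrite("pics/crop1.png",b[:,:,::-1])
E
python3 m.py
```

```text
side blue [220 229  27  14 268] [232.9 236. ]
side blue [178 230  23  14 223] [189.2 237.2]
side blue [236 249  41  24 676] [256.1 261.5]
side blue [293 292  34  19 560] [309.5 301. ]
side orange [222 179  11  12  49] [226.5 184.4]
side orange [209 188   9  16 115] [212.9 195.1]
top blue [  6  59  13  12 126] [12.  64.4]
top blue [260 205  36  36 866] [276.9 222.8]
   circle ((0.4882700443267822, -0.33944833278656006), 0.04795597121119499) ((0.4881061315536499, -0.3396117389202118), (0.09502231329679489, 0.09515349566936493), 70.81594848632812)
top blue [213 208  28  27 511] [226.4 221.2]
   circle ((0.49131572246551514, -0.20395052433013916), 0.03668558597564697) ((0.4908193051815033, -0.2038600593805313), (0.07146197557449341, 0.07252988964319229), 166.17544555664062)
top blue [194 249  28  28 538] [207.8 262.4]
   circle ((0.38222792744636536, -0.15668587386608124), 0.03656173497438431) ((0.3820631802082062, -0.15666049718856812), (0.07189364731311798, 0.07254959642887115), 29.276193618774414)
top blue [272 301   8   8  46] [275.6 304.5]
top blue [268 350  15  15 185] [275.1 356.9]
top orange [ 80 139  42  45 647] [101.3 160.9]
top orange [167 214  12  12  77] [172.8 219.6]
top
side
```

View pics/crop0.png

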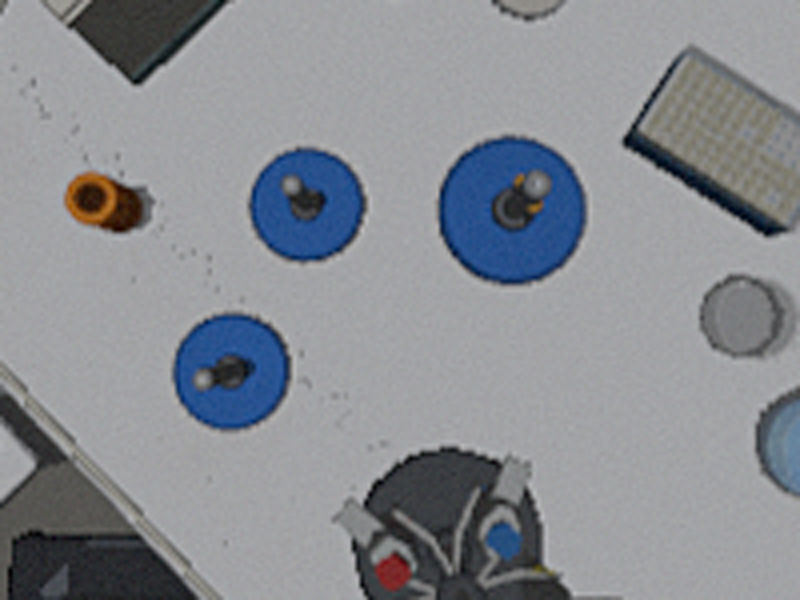

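View pics/crop1.png

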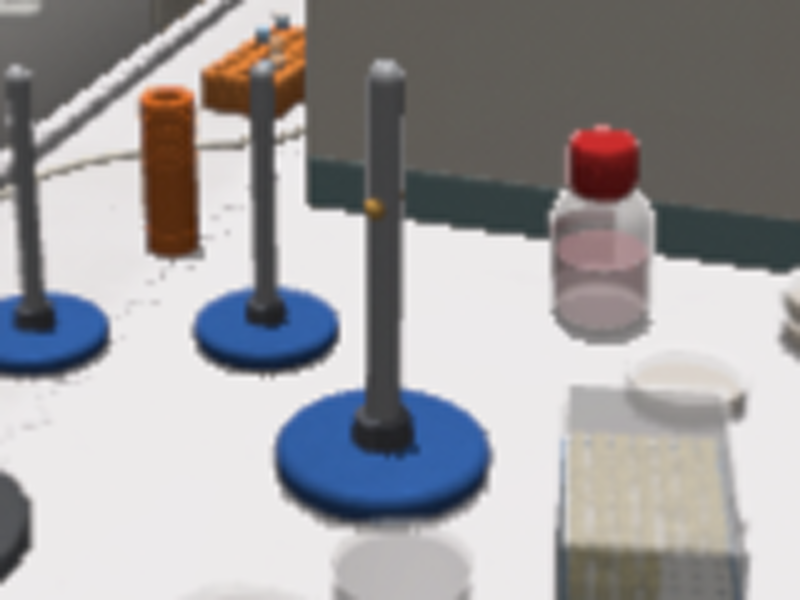

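The crops confirm it. The large stand at top (276,222) has a 95 mm measured base against 72 mm for the others, and it is the only one with brass balls on its post. The collar stands free at the left. Next I'll get the positions of everything.

```bash
cat > m2.py <<'E'
from m import *
T,S=D["top"],D["side"]
ct=lambda u,v,k,o:((u+.5)/k-.5+o[0],(v+.5)/k-.5+o[1])
# tip
tt=ct(538,184,4,(150,170)); ts=ct(386,62,5,(180,170))
print("tip tri",tri(T,tt,S,ts), "top z.196",onz(T,tt,.196))
# balls
for bt,bs in(((517,182),(374,207)),((534,208),(374,207))):
    print("ball",tri(T,ct(*bt,4,(150,170)),S,ct(*bs,5,(180,170))))
b=[onz(T,ct(*p,4,(150,170)),.15)[:2] for p in((517,182),(534,208))]; print("ball dir",b)
for z in(.1,.12,.14,.16): 
  print(z,proj(S,[.4885,-.3395,z]),proj(T,[.4885,-.3395,z]))
print("collar top",onz(T,ct(91,199,4,(150,170)),.095), tri(T,ct(91,199,4,(150,170)),S,ct(168,96,5,(180,170))))
print("collar foot side",onz(S,ct(172,245,5,(180,170)),0))
f=S["frame"]
m=[c for c in comps(S,(3,150,40),(18,255,255),20)]
for s,c,_ in m: print(s,c)
for nm,uv,z in(("bottle",(387/800*512,236/600*384),.103),("beaker",(526/800*512,388/600*384),.068),("dish",(441*.64,257*.64),.016),("dish2",(434*.64,197*.64),.03),("cap/flask",(427*.64,545*.64),.15),("bluecap? rack",(408*.64,470*.64),.1)): print(nm,onz(T,uv,z))
E
python3 m2.py
```

```text
tip tri [ 0.48922643 -0.34117268  0.19828176] top z.196 [ 0.48858884 -0.34097943  0.196     ]
ball [ 0.49292403 -0.3334439   0.12837841]
ball [ 0.48159195 -0.34486287  0.13470376]
ball dir [array([ 0.49402725, -0.33317978]), array([ 0.47912533, -0.34289182])]
0.1 [255.36348075 223.96747862] [279.86218304 219.36664822]
0.12 [255.42567446 215.72125106] [280.54491237 218.66083652]
0.14 [255.48887425 207.31276262] [281.25916666 217.92242977]
0.16 [255.55308433 198.73984882] [282.00718082 217.14911688]
collar top [ 0.48707718 -0.07771858  0.095     ] [ 0.48860483 -0.07773661  0.09275414]
collar foot side [ 0.48884565 -0.07815354  0.        ]
[235 176   6  17  72] [237.48611111 183.31944444]
[221 179  13  13  99] [226.16161616 185.46464646]
[209 188  10  33 289] [213.48096886 203.88581315]
bottle [ 0.65831606 -0.2596466   0.103     ]
beaker [ 0.41973366 -0.48388791  0.068     ]
dish [ 0.64550031 -0.35354525  0.016     ]
dish2 [ 0.74961976 -0.34064328  0.03      ]
cap/flask [ 0.20156987 -0.31980065  0.15      ]
bluecap? rack [ 0.2963816  -0.29449709  0.1       ]
```

```bash
python3 - <<'E'
from m import *
T,S=D["top"],D["side"]
k=.64
for nm,uv in(("shelfL",(212,148)),("shelfR/back",(395,122)),("pillar@shelf",(295,150)),("shelf2 L",(200,33)),("laptopTR",(250,197)),("laptopTL",(160,232)),("pillar low",(300,215))):
    o,v=ray(S,(uv[0]*k,uv[1]*k))
    print(nm,[(o+v*(y-o[1])/v[1]).round(2).tolist() for y in(-.1,.1,.3,.5,.7,.9,1.2)])
for nm,uv,z in(("ledge end",(240,450),.05),("ledge",(0,200),.05),("black edge a",(0,390),.2),("black edge b",(148,545),.2),("white bench",(240,450),0),("gray pad",(290,480),0),("darkpost",(75,243),.1),("incub corner",(288,297),0),("incub top corner",(262,245),.2),("base",(230,595),0)):
    print(nm,onz(T,(uv[0]*k,uv[1]*k),z).round(3))
print(proj(S,[.163,.551,.231])/k)
W=cam("wrist"); cv2.imwrite("pics/w0.png",W["frame"][:,:,::-1])
from scipy.spatial.transform import Rotation as Ro
q=manip.get_state()["ee_rot"]; print(Ro.from_quat(np.roll(q,-1)).as_matrix().round(2))
E
```

```text
shelfL [[0.3, -0.1, 0.36], [0.33, 0.1, 0.34], [0.36, 0.3, 0.32], [0.39, 0.5, 0.3], [0.43, 0.7, 0.28], [0.46, 0.9, 0.26], [0.51, 1.2, 0.23]]
shelfR/back [[0.6, -0.1, 0.39], [0.7, 0.1, 0.38], [0.81, 0.3, 0.36], [0.91, 0.5, 0.35], [1.01, 0.7, 0.34], [1.11, 0.9, 0.32], [1.26, 1.2, 0.3]]
pillar@shelf [[0.43, -0.1, 0.35], [0.49, 0.1, 0.33], [0.55, 0.3, 0.31], [0.61, 0.5, 0.29], [0.67, 0.7, 0.26], [0.73, 0.9, 0.24], [0.82, 1.2, 0.21]]
shelf2 L [[0.3, -0.1, 0.52], [0.33, 0.1, 0.54], [0.36, 0.3, 0.56], [0.39, 0.5, 0.57], [0.42, 0.7, 0.59], [0.45, 0.9, 0.61], [0.5, 1.2, 0.63]]
laptopTR [[0.35, -0.1, 0.29], [0.39, 0.1, 0.25], [0.44, 0.3, 0.21], [0.48, 0.5, 0.17], [0.52, 0.7, 0.13], [0.57, 0.9, 0.1], [0.63, 1.2, 0.04]]
laptopTL [[0.21, -0.1, 0.25], [0.22, 0.1, 0.2], [0.23, 0.3, 0.15], [0.25, 0.5, 0.11], [0.26, 0.7, 0.06], [0.27, 0.9, 0.01], [0.28, 1.2, -0.06]]
pillar low [[0.43, -0.1, 0.25], [0.49, 0.1, 0.2], [0.55, 0.3, 0.16], [0.61, 0.5, 0.11], [0.68, 0.7, 0.06], [0.74, 0.9, 0.02], [0.83, 1.2, -0.05]]
ledge end [ 0.32  -0.029  0.05 ]
ledge [0.729 0.396 0.05 ]
black edge a [0.412 0.261 0.2  ]
black edge b [0.213 0.047 0.2  ]
white bench [ 0.315 -0.016  0.   ]
gray pad [ 0.267 -0.101  0.   ]
darkpost [0.643 0.235 0.1  ]
incub corner [ 0.575 -0.087  0.   ]
incub top corner [ 0.617 -0.084  0.2  ]
base [ 0.087 -0.011  0.   ]
[116.93324659 182.21336909]
[[-0.    0.28  0.96]
 [-0.    0.96 -0.28]
 [-1.   -0.   -0.  ]]
```

View pics/w0.png

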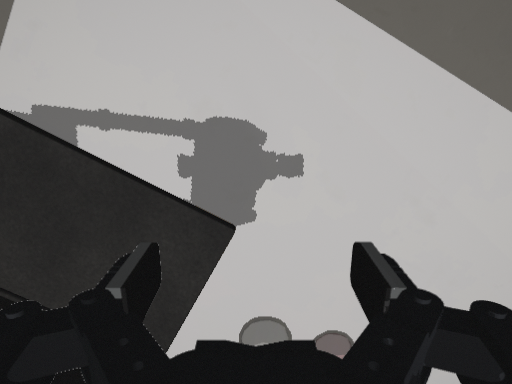

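```bash
python3 - <<'E'
from h import *
W=cam("wrist"); print("cam",-W["R"].T@W["t"])
for uv in((0,0),(511,0),(511,383),(0,110),(235,226),(165,350),(265,335)): print(uv,onz(W,uv,0).round(3))
E
```

```text
cam [0.09388899 0.57237146 0.37437973]
(0, 0) [-0.068  0.344  0.   ]
(511, 0) [0.082 0.851 0.   ]
(511, 383) [0.599 0.818 0.   ]
(0, 110) [0.032 0.289 0.   ]
(235, 226) [0.243 0.501 0.   ]
(165, 350) [0.397 0.348 0.   ]
(265, 335) [0.412 0.492 0.   ]
```

```bash
python3 -m crank '{"grip":[1,1,1,1,1,1,1,1,1,1,1,1,1,1,1,1,1,1,1,1],"slide":[[0,0,5],[0,0,10],[0,-5,10],[-1,-10,10],[-1,-15,10],[1,-19,10],[4,-23,10],[6,-28,10],[9,-33,10],[11,-37,10],[13,-42,10],[15,-46,10],[17,-50,10],[21,-53,10],[25,-56,10],[29,-60,10],[32.5,-62.9,10],[32.5,-62.9,10],[32.5,-62.9,10],[32.5,-62.9,10]],"roll":[0,0,2,4,6,8,10,12,14,16,16,16,16,16,16,16,16,16,16,16]}'
python3 - <<'E'
from h import *
W=cam("wrist"); cv2.imwrite("pics/w1.png",W["frame"][:,:,::-1]); print(-W["R"].T@W["t"])
import pickle; pickle.dump(W,open("W1.pkl","wb"))
print(manip.get_state()["qpos"], proj(W,[.488,-.078,.095]))
E
```

```text
clock: 2.2
position: [0.4873, -0.0769, 0.3312]
ee_rot: [0.707, 0.003, 0.708, -0.003]
contact_force: [-0.7, -1.0, 0.2]
width: 0.085
[ 0.41525381 -0.07586885  0.4749644 ]
[-2.97574186e-01  1.08670558e-01  1.47728150e+00  4.01360370e-04
  1.55615372e+00 -1.86068896e+00] [253.82496421 154.4593921 ]
```

View pics/w1.png

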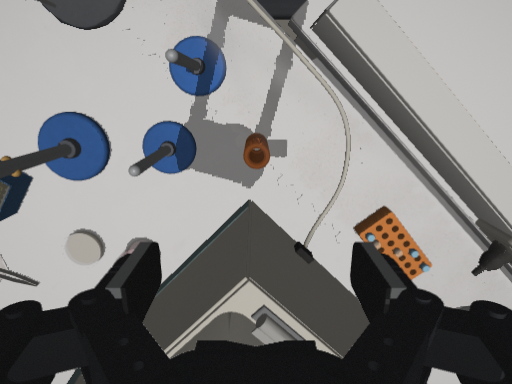

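The collar is at (257,150) in the wrist view, near the predicted (254,154). The incubator corner at (250,203) is clear of the jaws. I'll refine the collar position from this view.

```bash
python3 - <<'E'
from h import *
import pickle
W=pickle.load(open("W1.pkl","rb"))
h=cv2.cvtColor(W["frame"],cv2.COLOR_RGB2HSV); m=cv2.inRange(h,(3,120,30),(18,255,255))
m[:,350:]=0; m[:100]=0
n,l,s,c=cv2.connectedComponentsWithStats(m); i=1+s[1:,4].argmax(); print(s[i],c[i])
x,y,w,hh=s[i][:4]
# rim: bottom end of silhouette in image (top of collar); predicted rim radius
p=proj(W,[.488,-.078,.095]); q=proj(W,[.488,-.062,.095]); r=abs(p-q).max(); q2=proj(W,[.504,-.078,.095]); print("r",r,q2-p)
best=(x+(w-1)/2, y+hh-1-abs(q2-p)[1]); print(best,onz(W,best,.095))
# bore: dark blob
for k in range(y,y+hh): print(k,np.flatnonzero(l[k]==i)[[0,-1]],h[k,int(best[0]),2],end=' | ')
s=manip.get_state()["position"];print(s)
E
```

```text
[243 134  27  35 683] [255.88286969 151.81991215]
r 13.468326969721517 [ 0.12486271 13.13733392]
(np.float64(256.0), np.float64(154.8626660776757)) [ 0.48850661 -0.07541981  0.095     ]
134 [253 258] 80 | 135 [251 260] 69 | 136 [249 258] 69 | 137 [248 260] 79 | 138 [248 261] 85 | 139 [247 263] 78 | 140 [246 263] 77 | 141 [246 264] 82 | 142 [246 265] 91 | 143 [246 266] 103 | 144 [246 266] 114 | 145 [245 267] 118 | 146 [245 267] 113 | 147 [245 267] 102 | 148 [245 267] 108 | 149 [245 268] 110 | 150 [244 268] 87 | 151 [244 268] 72 | 152 [244 268] 80 | 153 [244 269] 73 | 154 [244 269] 64 | 155 [243 269] 65 | 156 [244 269] 65 | 157 [244 269] 64 | 158 [244 268] 63 | 159 [244 268] 64 | 160 [244 268] 63 | 161 [245 267] 64 | 162 [245 267] 69 | 163 [246 266] 87 | 164 [247 265] 101 | 165 [248 264] 110 | 166 [249 263] 118 | 167 [251 262] 115 | 168 [255 259] 108 | [ 0.48717751 -0.07666444  0.33151068]
```

```bash
python3 -m crank '{"grip":[1,1,1,1,1,1,1,1,1,1,0,0,0,0,0,0,0,0],"slide":[[0,0,-5],[0,0,-10],[0,0,-14],[0,0,-18],[0,0,-21],[0,0,-23],[0,0,-25],[0,0,-26.8],[0,0,-26.8],[0,0,-26.8],[0,0,-26.8],[0,0,-26.8],[0,0,-26.8],[0,0,-26.8],[0,0,-26.8],[0,0,-26.8],[0,0,-26.8],[0,0,-26.8]],"roll":[0,0,0,0,0,0,0,0,0,0,0,0,0,0,0,0,0,0]}' 70
```

```text
clock: 4.05
position: [0.4887, -0.0774, 0.0641]
ee_rot: [0.707, 0.003, 0.707, -0.003]
contact_force: [-1.2, 0.9, 6.0]
width: 0.0299
```

```bash
python3 -m crank '{"grip":[0,0,0,0,0,0,0,0,0,0,0,0,0],"slide":[[0,0,1],[0,0,3],[0,0,6],[0,0,10],[0,0,14],[0,0,18],[0,0,21],[0,0,23],[0,0,24],[0,0,24],[0,0,24],[0,0,24],[0,0,24]],"roll":[0,0,0,0,0,0,0,0,0,0,0,0,0]}'
python3 - <<'E'
from h import *
import pickle
D={n:cam(n) for n in("side","top","wrist")}; pickle.dump(D,open("D1.pkl","wb"))
S=D["side"]["frame"][60:240,120:360]; W=D["wrist"]["frame"]
a=np.hstack([cv2.resize(S,(400,300)),cv2.resize(W,(400,300))])
cv2.imwrite("pics/l1.png",a[:,:,::-1])
s=manip.get_state(); print(s["position"],s["contact_force"],s["width"])
E
```

```text
clock: 5.35
position: [0.4877, -0.0775, 0.302]
ee_rot: [0.706, 0.003, 0.708, -0.003]
contact_force: [-0.4, 0.4, -1.7]
width: 0.0299
[ 0.48802203 -0.07755383  0.30269226] [-0.10415086  0.55217228 -1.21632817] 0.02980184923480058
```

View pics/l1.png

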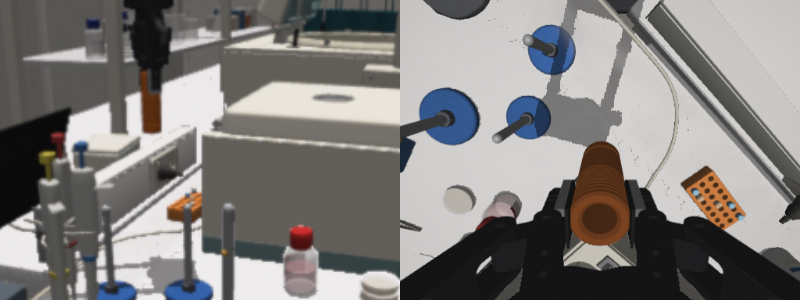

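```bash
python3 -m crank '{"grip":[0,0,0,0,0,0,0,0,0,0,0,0],"slide":[[0,-2,0],[0,-5,0],[0,-9,0],[0,-13,0],[0,-17,0],[0,-21,0],[0,-24,0],[0,-25.5,0],[0.1,-26.2,0],[0.1,-26.2,0],[0.1,-26.2,0],[0.1,-26.2,0]],"roll":[0,0,0,0,0,0,0,0,0,0,0,0]}'
python3 - <<'E'
from h import *
import pickle
D={n:cam(n) for n in("side","wrist","top")}; pickle.dump(D,open("D2.pkl","wb"))
S=D["side"]["frame"][110:290,180:300]; W=D["wrist"]["frame"][60:360,110:410]
a=np.hstack([cv2.resize(S,(400,600),interpolation=cv2.INTER_CUBIC),cv2.resize(W,(400,400),interpolation=cv2.INTER_CUBIC)[:600] if 0 else cv2.copyMakeBorder(cv2.resize(W,(400,400),interpolation=cv2.INTER_CUBIC),0,200,0,0,0)])
cv2.imwrite("pics/l2.png",a[:,:,::-1])
s=manip.get_state(); print(s["clock"],s["position"],s["contact_force"],s["width"])
E
```

```text
clock: 6.7
position: [0.4894, -0.3381, 0.3037]
ee_rot: [0.707, 0.003, 0.707, -0.002]
contact_force: [0.7, -0.5, -0.4]
width: 0.0298
6.85 [ 0.48938889 -0.33860373  0.30370399] [ 0.29526032 -0.77494929 -0.4334257 ] 0.029772331060227333
```

View pics/l2.png

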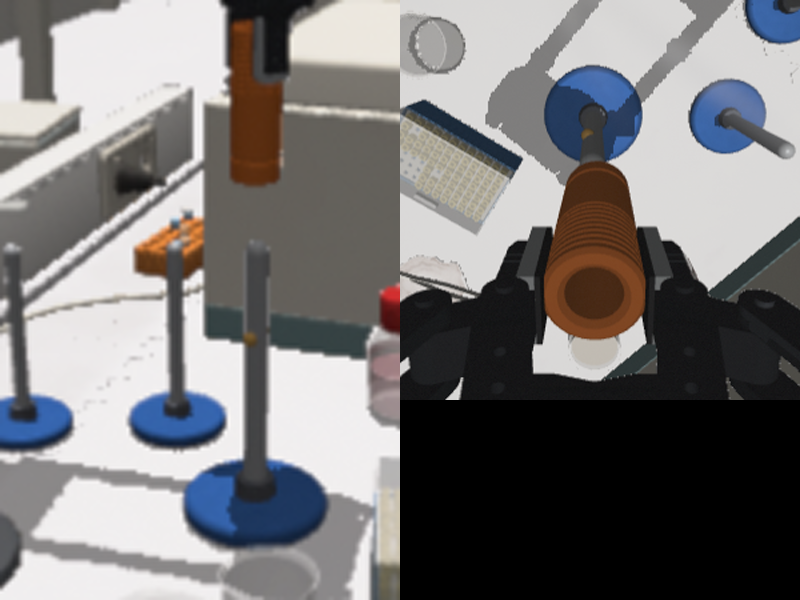

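```bash
cat > al.py <<'E'
from h import *
import pickle,sys
def edges(g,v,u0,hw):
    # strongest left/right gradient about u0 (subpixel by centroid)
    r=g[v].astype(float); d=np.abs(np.gradient(r)); out=[]
    for a,b in((u0-hw,u0-1),(u0+1,u0+hw)):
        a,b=int(round(a)),int(round(b)); i=a+d[a:b+1].argmax(); w=d[i-1:i+2]; out.append((w*np.arange(i-1,i+2)).sum()/w.sum())
    return out
def orange(f): return cv2.inRange(cv2.cvtColor(f,cv2.COLOR_RGB2HSV),(3,120,30),(18,255,255))
if __name__=="__main__":
    D=pickle.load(open(sys.argv[1],"rb")); S,W=D["side"],D["wrist"]
    g=cv2.cvtColor(S["frame"],cv2.COLOR_RGB2GRAY)
    P=[(v,*edges(g,v,257,6)) for v in range(190,250,4)]
    for p in P: print(p[0],round(p[1],2),round(p[2],2),round((p[1]+p[2])/2,2))
    m=orange(S["frame"])
    for v in range(118,168,4):
        k=[u for u in np.flatnonzero(m[v]) if 225<u<280]
        if k: print("collar",v,k[0],k[-1],(k[0]+k[-1])/2)
    print(proj(S,[.4885,-.34,.12]),proj(S,[.4885,-.34,.2]),proj(S,[.4885,-.34,.24]),proj(S,[.4885,-.34,.28]))
    g=cv2.cvtColor(W["frame"],cv2.COLOR_RGB2GRAY); print("wrist")
    for v in range(144,184,4):
        print(v,np.round(edges(g,v,256,13),2),np.mean(edges(g,v,256,13)).round(2))
    m=orange(W["frame"])
    for v in range(184,310,8):
        k=[u for u in np.flatnonzero(m[v]) if 200<u<320]
        if k: print("collar",v,k[0],k[-1],(k[0]+k[-1])/2)
    for X in([.4885,-.34,.03],[.4885,-.34,.14],[.4885,-.34,.18],[.4885,-.34,.24],[.4885,-.34,.335]): print(X,proj(W,X))
E
python3 al.py D2.pkl
```

```text
190 253.66 260.61 257.13
194 253.67 259.36 256.52
198 253.66 259.32 256.49
202 253.59 259.34 256.47
206 251.94 261.06 256.5
210 252.36 261.03 256.69
214 252.87 259.92 256.39
218 252.88 259.91 256.4
222 252.87 259.92 256.39
226 252.87 259.92 256.39
230 252.87 259.91 256.39
234 252.88 259.72 256.3
238 252.88 259.68 256.28
242 252.87 259.68 256.27
246 252.73 259.71 256.22
collar 118 249 255 252.0
collar 122 249 255 252.0
collar 126 249 255 252.0
collar 130 250 255 252.5
collar 134 249 256 252.5
collar 138 250 264 257.0
collar 142 249 263 256.0
collar 146 249 263 256.0
collar 150 249 263 256.0
collar 154 249 263 256.0
collar 158 249 263 256.0
collar 162 249 263 256.0
[255.53135573 215.80936689] [255.79449653 181.16497249] [255.93219338 162.82826666] [256.07393219 143.79855541]
wrist
144 [243.84 263.08] 253.46
148 [245.03 264.03] 254.53
152 [243.92 263.14] 253.53
156 [248.44 262.89] 255.66
160 [245.97 259.2 ] 252.58
164 [245.96 260.  ] 252.98
168 [246.8  269.56] 258.18
172 [246.   269.44] 257.72
176 [249.89 267.43] 258.66
180 [243.06 266.9 ] 254.98
collar 184 245 268 256.5
collar 192 237 277 257.0
collar 200 234 280 257.0
collar 208 233 281 257.0
collar 216 231 283 257.0
collar 224 229 284 256.5
collar 232 227 286 256.5
collar 240 224 288 256.0
collar 248 222 289 255.5
collar 256 220 291 255.5
collar 264 219 292 255.5
collar 272 218 294 256.0
collar 280 218 293 255.5
collar 288 218 293 255.5
collar 296 221 290 255.5
collar 304 228 283 255.5
[0.4885, -0.34, 0.03] [253.50766723 147.44877757]
[0.4885, -0.34, 0.14] [252.90658893 166.66655164]
[0.4885, -0.34, 0.18] [252.57450493 177.2860624 ]
[0.4885, -0.34, 0.24] [251.85878384 200.17867049]
[0.4885, -0.34, 0.335] [249.41575203 278.37156539]
```

```bash
python3 -m crank '{"grip":[0,0,0,0,0,0,0,0,0,0,0,0],"slide":[[0,-0.2,0],[0,-0.2,-1],[0,-0.2,-2],[0,-0.2,-2.8],[0,-0.2,-3.3],[0,-0.2,-3.7],[0,-0.2,-4],[0,-0.2,-4.3],[0,-0.2,-4.6],[0,-0.2,-4.9],[0,-0.2,-4.9],[0,-0.2,-4.9]],"roll":[0,0,0,0,0,0,0,0,0,0,0,0]}'
python3 - <<'E'
from h import *
import pickle
D={n:cam(n) for n in("side","wrist")}; pickle.dump(D,open("D3.pkl","wb"))
S=D["side"]["frame"][130:250,210:290]; W=D["wrist"]["frame"][110:310,170:340]
a=np.hstack([cv2.resize(S,(400,600),interpolation=cv2.INTER_CUBIC),cv2.resize(W,(400,600),interpolation=cv2.INTER_CUBIC)])
cv2.imwrite("pics/l3.png",a[:,:,::-1])
s=manip.get_state(); print(s["clock"],s["position"],s["contact_force"],s["moment"],s["width"])
E
```

```text
clock: 8.05
position: [0.4892, -0.3416, 0.2543]
ee_rot: [0.707, 0.003, 0.707, -0.003]
contact_force: [0.8, -0.3, -1.0]
width: 0.03
8.15 [ 0.4893206  -0.34170994  0.25452817] [-0.17149067 -0.09723147 -0.88291852] [-0.01904314  0.00505216 -0.00768655] 0.029894638893349326
```

View pics/l3.png

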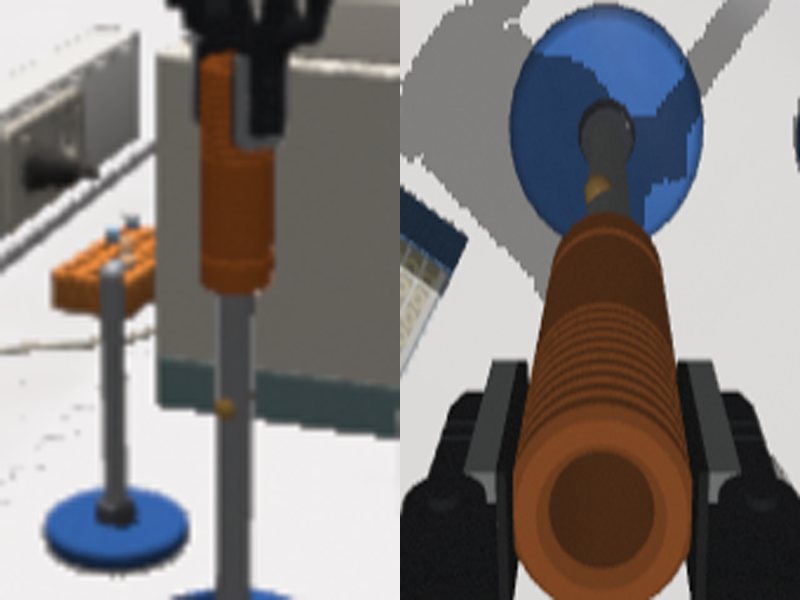

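Threaded: in the side view the foot is at row 188 and the tip was at 182, with no side force. The ball shows at row 211. Now slide down toward the balls.

```bash
python3 -m crank '{"grip":[0,0,0,0,0,0,0,0,0],"slide":[[0,0,-0.5],[0,0,-1],[0,0,-1.6],[0,0,-2.2],[0,0,-2.8],[0,0,-3.3],[0,0,-3.8],[0,0,-3.8],[0,0,-3.8]],"roll":[0,0,0,0,0,0,0,0,0]}'
cat > /tmp/p.sh <<'E'
E
cat > st.py <<'E'
from rig import manip
s=manip.get_state(); print(round(s["clock"],2),s["position"].round(4) if hasattr(s["position"],"round") else s["position"],s["contact_force"])
E
python3 -m crank '{"grip":[0,0,0,0],"slide":[[0,0,-0.2],[0,0,-0.4],[0,0,-0.4],[0,0,-0.4]],"roll":[0,0,0,0]}'
python3 -m crank '{"grip":[0,0,0,0],"slide":[[0,0,-0.2],[0,0,-0.4],[0,0,-0.4],[0,0,-0.4]],"roll":[0,0,0,0]}'
```

```text
clock: 9.05
position: [0.4892, -0.3413, 0.2161]
ee_rot: [0.707, 0.003, 0.707, -0.003]
contact_force: [0.4, 1.7, -1.6]
width: 0.0302
clock: 9.45
position: [0.4893, -0.3413, 0.2122]
ee_rot: [0.707, 0.003, 0.707, -0.003]
contact_force: [0.9, 1.4, -1.9]
width: 0.0299
clock: 9.85
position: [0.4893, -0.3413, 0.208]
ee_rot: [0.707, 0.003, 0.707, -0.003]
contact_force: [0.2, 3.0, -0.5]
width: 0.0301
```

```bash
python3 -m crank '{"grip":[0,0,0,0],"slide":[[0,0.08,0],[0,0.08,-0.1],[0,0.08,-0.2],[0,0.08,-0.2]],"roll":[0,0,0,0]}'
for i in 1 2 3; do python3 -m crank '{"grip":[0,0,0],"slide":[[0,0,-0.1],[0,0,-0.2],[0,0,-0.2]],"roll":[0,0,0]}' | grep -E "pos|force"; done
```

```text
clock: 10.25
position: [0.4892, -0.3411, 0.2063]
ee_rot: [0.707, 0.003, 0.707, -0.003]
contact_force: [1.8, 1.5, -1.0]
width: 0.03
position: [0.4892, -0.3411, 0.2042]
contact_force: [0.3, 0.5, -1.5]
position: [0.4891, -0.341, 0.2021]
contact_force: [-0.4, 1.1, -1.7]
position: [0.4894, -0.341, 0.2004]
contact_force: [0.5, 0.2, 0.3]
```

```bash
for i in 1 2 3 4 5; do python3 -m crank '{"grip":[0,0,0],"slide":[[0,0,-0.1],[0,0,-0.1],[0,0,-0.1]],"roll":[0,0,0]}' | grep -E "pos|force"; done
```

```text
position: [0.4895, -0.341, 0.2]
contact_force: [0.9, 0.6, 4.7]
position: [0.4897, -0.341, 0.1999]
contact_force: [-0.8, 2.6, 8.8]
position: [0.4897, -0.3411, 0.1997]
contact_force: [-1.6, 2.0, 12.3]
position: [0.4899, -0.3411, 0.1995]
contact_force: [-1.6, 4.1, 14.4]
position: [0.4901, -0.3411, 0.199]
contact_force: [-2.0, 4.2, 16.7]
```

```bash
python3 -m crank '{"grip":[0,0,0,0],"slide":[[-0.05,0.08,0.1],[-0.05,0.08,0.1],[-0.05,0.08,0.1],[-0.05,0.08,0.1]],"roll":[0,0,0,0]}' ; python3 -c "
from rig import manip
s=manip.get_state();print(s['moment'],s['contact_force'],s['effort'])"
```

```text
clock: 13.05
position: [0.4898, -0.341, 0.1991]
ee_rot: [0.708, 0.002, 0.706, -0.004]
contact_force: [-1.3, 1.4, 12.1]
width: 0.0304
[0.27619613 0.12603341 0.00467377] [-1.28083563  1.4436198  12.09510412] [-4.92491741e-01 -3.66852307e+01 -1.99151409e+01 -2.43858565e-01
 -5.03216553e-01 -1.45826361e-02]
```

```bash
for i in 1 2; do python3 -m crank '{"grip":[0,0,0],"slide":[[0,0,-0.1],[0,0,-0.1],[0,0,-0.1]],"roll":[0,0,0]}' | grep -E "pos|force|width"; done; python3 - <<'E'
from h import *
import pickle
D={n:cam(n) for n in("side","wrist")}; pickle.dump(D,open("D4.pkl","wb"))
S=D["side"]["frame"][130:250,210:290]; W=D["wrist"]["frame"][110:310,170:340]
a=np.hstack([cv2.resize(S,(400,600),interpolation=cv2.INTER_CUBIC),cv2.resize(W,(400,600),interpolation=cv2.INTER_CUBIC)])
cv2.imwrite("pics/l4.png",a[:,:,::-1])
E
```

```text
position: [0.4899, -0.341, 0.199]
contact_force: [-1.1, 1.3, 15.9]
width: 0.0302
position: [0.4899, -0.341, 0.1981]
contact_force: [-1.4, 3.0, 16.2]
width: 0.0302
```

View pics/l4.png

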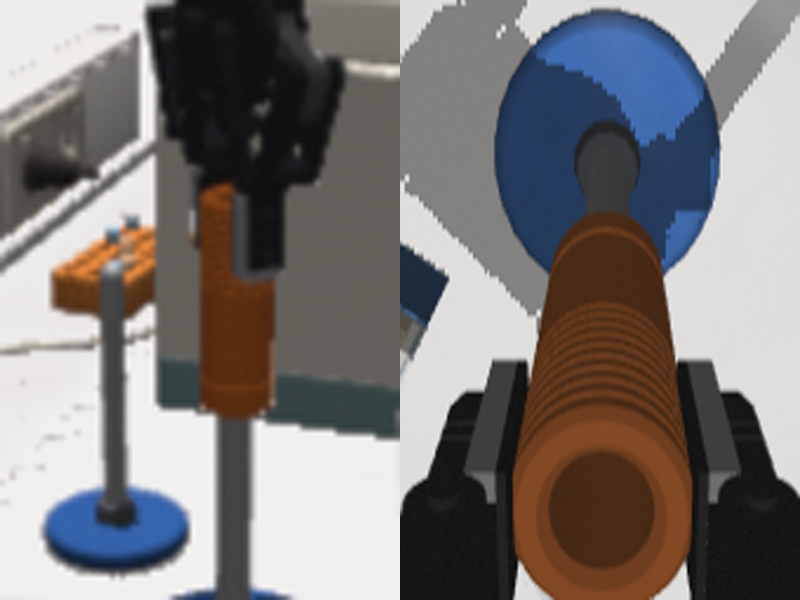

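```bash
for i in 1 2 3; do python3 -m crank '{"grip":[0,0,0],"slide":[[0,0,-0.05],[0,0,-0.05],[0,0,-0.05]],"roll":[0,0,0]}' | grep -E "pos|force"; done
```

```text
position: [0.49, -0.341, 0.198]
contact_force: [-2.1, 2.2, 18.0]
position: [0.4897, -0.341, 0.1959]
contact_force: [0.9, 0.6, 11.9]
position: [0.4894, -0.3409, 0.194]
contact_force: [0.7, -0.4, 5.3]
```

```bash
python3 -m crank '{"grip":[0,0,0,0,0,0],"slide":[[0,0,-0.2],[0,0,-0.4],[0,0,-0.6],[0,0,-0.8],[0,0,-0.8],[0,0,-0.8]],"roll":[0,0,0,0,0,0]}'; for i in 1 2 3; do python3 -m crank '{"grip":[0,0,0],"slide":[[0,0,-0.1],[0,0,-0.1],[0,0,-0.1]],"roll":[0,0,0]}' | grep -E "pos|force"; done
```

```text
clock: 15.25
position: [0.4892, -0.3407, 0.185]
ee_rot: [0.707, 0.003, 0.707, -0.004]
contact_force: [1.1, -0.6, 2.4]
width: 0.0297
position: [0.4891, -0.3405, 0.184]
contact_force: [1.1, -1.3, 2.2]
position: [0.4889, -0.3403, 0.1828]
contact_force: [0.9, -2.1, 3.4]
position: [0.4888, -0.3402, 0.1816]
contact_force: [2.3, -1.6, 2.6]
```

```bash
for i in 1 2 3 4 ; do python3 -m crank '{"grip":[0,0,0],"slide":[[0,0,-0.05],[0,0,-0.05],[0,0,-0.05]],"roll":[0,0,0]}' | grep -E "pos|force"; done
```

```text
position: [0.4887, -0.3401, 0.181]
contact_force: [1.4, -2.0, 1.1]
position: [0.4887, -0.34, 0.1808]
contact_force: [2.1, -2.2, 2.0]
position: [0.4886, -0.3399, 0.1798]
contact_force: [2.2, -2.5, -0.4]
position: [0.4886, -0.3398, 0.1793]
contact_force: [1.9, -1.8, -3.1]
```

```bash
for i in 1 2 3 4 ; do python3 -m crank '{"grip":[0,0,0],"slide":[[0,0,-0.05],[0,0,-0.05],[0,0,-0.05]],"roll":[0,0,0]}' | grep -E "pos|force"; done
```

```text
position: [0.4886, -0.3398, 0.179]
contact_force: [2.1, -2.1, -4.1]
position: [0.4886, -0.3398, 0.1788]
contact_force: [2.3, -2.7, -1.6]
position: [0.4886, -0.3399, 0.1781]
contact_force: [1.6, -1.7, -2.5]
position: [0.4885, -0.3398, 0.1773]
contact_force: [2.1, -1.9, -5.6]
```

```bash
for i in 1 2 3 ; do python3 -m crank '{"grip":[0,0,0,0],"slide":[[0,0,-0.05],[0,0,-0.05],[0,0,-0.05],[0,0,-0.05]],"roll":[0,0,0,0]}' | grep -E "pos|force"; done
```

```text
position: [0.4886, -0.3398, 0.177]
contact_force: [1.4, -0.5, -5.6]
position: [0.4886, -0.3399, 0.1769]
contact_force: [1.6, -1.3, -2.6]
position: [0.4888, -0.3399, 0.1767]
contact_force: [0.7, 1.7, 1.0]
```

```bash
python3 -m crank '{"grip":[0,0,0],"slide":[[0,0,0.03],[0,0,0.03],[0,0,0.03]],"roll":[0,0,0]}' | grep -E "pos|force"; python3 -m crank '{"grip":[0.5,0.5,0.7,0.8,1,1,1],"slide":[[0,0,0],[0,0,0],[0,0,0],[0,0,0],[0,0,0],[0,0,0],[0,0,0]],"roll":[0,0,0,0,0,0,0]}'
```

```text
position: [0.4887, -0.3399, 0.1767]
contact_force: [0.2, -0.1, 0.4]
clock: 20.75
position: [0.4887, -0.34, 0.1767]
ee_rot: [0.707, 0.003, 0.707, -0.003]
contact_force: [-0.0, -0.6, -0.1]
width: 0.0851
```

```bash
python3 -m crank '{"grip":[1,1,1,1,1,1,1,1,1],"slide":[[0,0,1],[0,0,3],[0,0,6],[0,0,9],[0,0,12],[0,0,15],[0,0,15],[0,0,15],[0,0,15]],"roll":[0,0,0,0,0,0,0,0,0]}'; python3 - <<'E'
from h import *
import pickle
D={n:cam(n) for n in("side","wrist","top")}; pickle.dump(D,open("D5.pkl","wb"))
S=D["side"]["frame"][130:250,210:290]; W=D["wrist"]["frame"][110:310,170:340]
a=np.hstack([cv2.resize(S,(400,600),interpolation=cv2.INTER_CUBIC),cv2.resize(W,(400,600),interpolation=cv2.INTER_CUBIC)])
cv2.imwrite("pics/l5.png",a[:,:,::-1])
from al import orange
m=orange(D["side"]["frame"])[:,235:275]
for v in range(160,232,3):
    k=np.flatnonzero(m[v])+235
    if len(k): print(v,k[0],k[-1],end=' | ')
for z in(.1,.105,.11,.115,.12,.125,.195,.205,.215): print(z,proj(D["side"],[.4885,-.34,z]).round(1))
E
```

```text
clock: 21.65
position: [0.4883, -0.3396, 0.3258]
ee_rot: [0.707, 0.003, 0.708, -0.003]
contact_force: [-0.3, 0.9, 0.7]
width: 0.0857
178 236 263 | 181 237 263 | 184 235 263 | 187 235 263 | 190 235 263 | 193 250 263 | 196 250 263 | 199 250 263 | 202 250 263 | 205 250 263 | 208 250 263 | 211 250 263 | 214 250 263 | 217 250 262 | 220 251 261 | 0.1 [255.5 224.1]
0.105 [255.5 222. ]
0.11 [255.5 220. ]
0.115 [255.5 217.9]
0.12 [255.5 215.8]
0.125 [255.5 213.7]
0.195 [255.8 183.4]
0.205 [255.8 178.9]
0.215 [255.8 174.4]
```

View pics/l5.png

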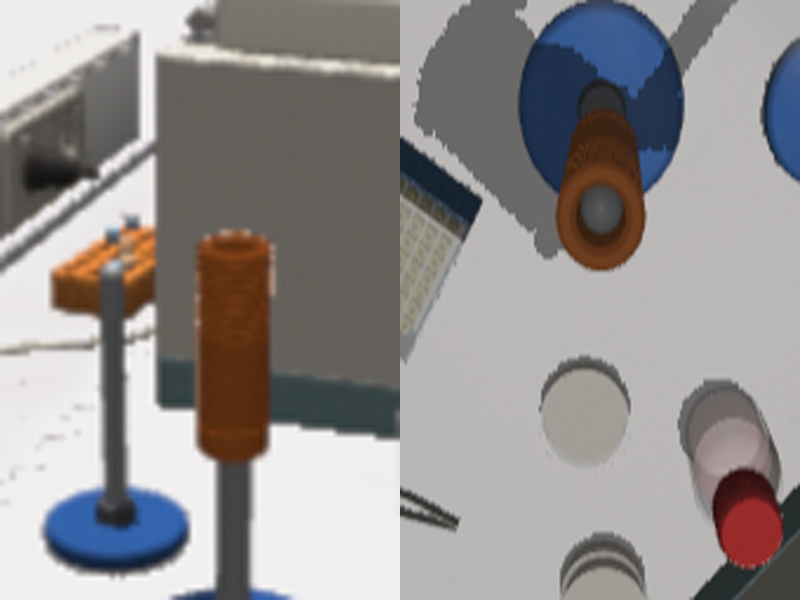

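```bash
python3 -c "
from rig import manip
print(manip.sign_off())"
```

```text
the job is handed in; nothing more can be done
None
```

The orange collar is on the post of the largest blue stand (the only one with brass balls), let go, and the job is handed in at about 22 s of the 51 s.

- **First bump:** the collar went over the balls at a wrist reading of about 18 N, more than the 7 to 13 N described. The reading includes some side load, and it stayed under the 25 N limit.
- **Click:** after about 15 mm of light drag the collar was drawn down, with the force going to about -5.6 N. It then held stiff within 1 mm while the force rose through zero. I stopped there and backed off 0.3 mm before opening the gripper.
- **Last pictures:** the collar stands upright, with the post centred in its bore. Its foot is at about 0.112 m, against 0.112 m expected from the ball height I estimated at the first contact. The gripper is clear, 15 cm above.
- **Not checked:** the ball travel itself cannot be read, so the lock is inferred from the force and the height. The bottle and dish are in the last wrist picture and look undisturbed, but I did not measure how far they or the beaker moved. The arm went nowhere near them.

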